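Load the empty reel onto the winder's slanted spindle

TASK

Load the empty reel with the four driver holes onto the coil winder: slide it down along the slanted spindle, then feel for the driver pin by turning the reel gently until the pin drops into one of the holes. Leave the reel fully home, flat against the drive plate, and let go. Do not force or knock it against the winder, and leave the other things on the bench where they are.

Things in the scene. Friction and masses are not known exactly. Their poses are not given: they have to be found in the camera images.
- reel_center (a point): Empty grey plastic reel to load, standing flat; same both ways up. 30 mm high, two flanges 62 mm across and 4 mm thick, hub 30 mm, through bore 15 mm, 50 to 100 g. Each flange has 4 oblong driver holes on the reel's own +x, -x, +y, -y: 8 mm wide, 10 mm long radially, 15 to 25 mm off axis. Grip it from above across the flange rims. Point: axis, half-way up (15 mm); z along the axis.
- spindle_foot (a point): On the winder's spindle axis at the top face of the drive plate, where the reel's underside rests when home (reel centre then 15 mm along +z). z points up the spindle, which leans toward the winder's front at 40 degrees off vertical; y is level. Fixed to the case, does not turn with the plate. Plate 52 mm across, standing 16 mm off the sloping face, so fingers have room round it.
- spindle_tip (a point): Tip of the same spindle, 44 mm from spindle_foot along +z; same axes. Steel, 12 mm diameter, the last 8 mm a cone down to about 5 mm.
- plate_center (a point): Centre of the drive plate, 4 mm under spindle_foot; axes alike. On the plate, 20 mm off the axis, is the round-topped driver pin, 5 mm diameter, 7 mm high. The plate's (and pin's) angle varies and is not measured: see or feel for it. On the pin the reel stops 7 mm short of home (5, leaning, if let go); a hole comes over it within a quarter turn. The motor holds the plate up to 0.25 N m.
- winder: Coil winder, fixed to the bench: grey case, green ends, 210 mm deep, 208 wide, 178 high at the back; front slopes toward the robot at 40 degrees off level, plate and spindle in mid-slope, knob and switch low on it, over 100 mm off the spindle. Origin: centre of its underside; front is -x. The reel knocked or pushed against plate, spindle or pin with over 40 N would bend the pin; 3 to 8 N is ample.
- tall_reel: Bystander: another grey reel, without driver holes, 50 mm high, flanges 58 mm across, bore 8 mm; does not fit the spindle. Stands upright; origin at the centre of its underside. It and the reel may be in each other's place.
- tape_roll: Bystander: roll of tape lying flat, 104 mm across, 25 mm high; origin at the centre of its underside.
- screwdriver: Bystander: screwdriver lying flat, 190 mm long.
- spanner: Bystander: open spanner lying flat, 160 mm long.
- bottle: Bystander: bottle standing, 56 mm across, 130 mm high; origin at the centre of its underside.
- pliers: Bystander: pliers lying flat, 130 mm long.
- parts_tray: Bystander: black open tray with compartments, 160 x 240 x 45 mm; origin at the centre of its underside.
There are look-alikes about, which are no part of the job. What is shaped like the part that bears reel_center but blue or red is not meant.

How it is judged:
On the way:
1. the reel is threaded on the spindle: spindle through its bore, axes in line (z of reel_center in the frame of spindle_foot between 0.01 and 0.04 m and x of reel_center in the frame of spindle_foot between -0.005 and 0.005 m and y of reel_center in the frame of spindle_foot between -0.005 and 0.005 m and angle between the z axis of reel_center and the z axis of spindle_foot, either way round below 0.15 rad), for 0.1 s.
At the end, for the whole second after the job is handed in: The reel sits on the spindle with the pin in one of its holes: its underside within 2.5 mm of the drive plate, its centre within 4 mm of the spindle axis either way, its axis within 4 degrees of the spindle, released and at rest (z of reel_center in the frame of spindle_foot between 0.012 and 0.0175 m and x of reel_center in the frame of spindle_foot between -0.004 and 0.004 m and y of reel_center in the frame of spindle_foot between -0.004 and 0.004 m and angle between the z axis of reel_center and the z axis of spindle_foot, either way round below 0.07 rad and linear speed of reel below 0.02 m/s); the robot touches nothing.
It fails at once if the reel is forced or knocked against the winder (more than 40 N) (contact force between reel and winder above 40 N).
It fails at once if a bystander is moved more than 30 mm (distance of any of tall_reel, tape_roll, screwdriver, spanner, bottle, pliers, parts_tray from where it was at the start of the episode above 0.03 m).
It also fails if it takes over 72 s, if anything falls off the work surface, if the arm or the gripper's body presses on something with over 40 N, if the wrist force passes 120 N, or if a joint passes its speed limit or range.

ROBOT

A 6-joint arm with a two-finger parallel gripper is mounted at the origin on the work surface. World frame = base frame: x ahead of the robot, y to its left, z up, the work surface at z = 0. Lengths are in m, angles in rad, forces in N, time in s.
With the tool pointing down it reaches from about 0.35 to 1 m from the base axis. Payload 7.1 kg.
Tool frame: the origin (TCP) lies between the finger pads; the fingertips stand 22 mm ahead of it and the grasp point (between the pads) lies 3 mm ahead of it; z points along the fingers, y is the line along which they close (so a half turn about z gives the same grasp; the last joint's range is limited). The gripper opens to 85 mm and grips with 20 to 120 N. Pads are 22 mm wide; open, the fingers measure 114 mm over their backs; the gripper's body (76 mm by 85 mm) begins 54 mm behind the grasp point. The pads swing forward as they close: fully open they stand 13 mm farther back than shut.
Start: joints at [1.313, 0.423, 1.63, -0, 1.089, -0.019], TCP at [0.148, 0.607, 0.253] pointing down, gripper open.
Joint ranges: [-3, 3], [-0.9, 2.11], [0.09, 2.58], [-1.31, 4.45], [0.11, 2.69], [-2.54, 2.54]. Speed limits (rad/s): [2.39, 2.39, 3.01, 3.14, 3.14, 3.14].

INTERFACE

Orientations are given as a rotation vector (axis times angle).
In Python, from rig import manip gives the robot as it stands. The module is installed in compiled form; this text tells all that it offers. Calls block until the motion is done:
- manip.move_to(position, orientation): joint-space move of the TCP to a pose.
- manip.servo_line(position, orientation=None, rate=0.15): straight line of the TCP; orientation=None keeps the orientation; rate is the mean speed in m/s.
- manip.set_joints(angles): joint-space move.
- manip.command_gripper(opening, f_grip=None): finger opening in m; f_grip is the grip in N (None keeps the last); returns when the fingers have stopped.
- manip.hold(seconds).
- manip.solve_ik(position, orientation): joint angles nearest the present ones, or None.
- manip.camera(name): name is "side" or "top" or "wrist"; returns a dict with "image" (480x640x3 uint8, red, green, blue), "fx", "fy", "cx", "cy" (pixels), "cam_to_world" (4x4, takes a point from camera to world coordinates); the wrist camera has in their place "mount" (4x4, takes a point from camera to tool coordinates, whose origin is the TCP and whose axes are the flange's). Camera axes: x right, y down, z forward; pixel columns grow to the right and rows downward; lengths in m; the calibration is good to about 2 mm. A picture is of the moment at which its call begins: read the wrist's pose just before it. There is no depth.
A pose or a line that the arm cannot do raises manip.IKError and nothing moves.
- manip.sign_off(): hands the job in; it is judged then, once.
Readings, each from a call of its own:
- manip.get_time(): time.
- manip.get_joint_positions(): joint angles.
- manip.get_joint_vel(): joint speeds.
- manip.get_tau(): joint torques, N m.
- manip.get_position(): TCP position.
- manip.get_ee_rot(): TCP orientation.
- manip.get_contact_force(): force on the tool from outside, world axes, zero at the start.
- manip.get_torque(): the same for the moment, N m.
- manip.get_width(): finger opening in m.
- manip.get_grip_force(): force on a finger pad.
Only numpy, scipy, OpenCV 4.12 (cv2) and the standard library are available. Lean on these libraries where they do the work, as an engineer would, in place of code of your own. Each camera call takes 0.05 s, during which the arm holds its last target. There are 200 camera calls.

## Working session

There is one attempt and no reset: what is moved stays moved. The work goes in short steps, each a Python script; the robot and the scene stay as the last script left them, time stands still between calls to the robot, and variables do not carry over. Pictures are saved under pics/ and viewed, at most 10 in all, crops included, and the job is handed in when it is done.

```bash
ls; mkdir -p pics; python3 - <<'E'
from rig import manip
import cv2,numpy as np
np.set_printoptions(precision=4,suppress=True)
for n in ["side","top"]:
    c=manip.camera(n); cv2.imwrite(f"pics/{n}0.png",c["image"][:,:,::-1])
    np.savez(f"{n}0.npz",**c)
    print(n,c["fx"],c["fy"],c["cx"],c["cy"]); print(c["cam_to_world"])
print(manip.get_time(),manip.get_position(),manip.get_ee_rot())
c=manip.camera("wrist");print(c["mount"],c["fx"]); cv2.imwrite("pics/w0.png",c["image"][:,:,::-1])
E
```

```text
pics
side 534.5692398605677 534.5692398605677 323.89738129814634 244.09573480566783
[[-0.9903 -0.0691  0.1202  0.4363]
 [-0.1383  0.5537 -0.8212  0.9505]
 [-0.0098 -0.8299 -0.5579  0.7288]
 [ 0.      0.      0.      1.    ]]
top 549.4394033519688 549.4394033519688 321.60105188489797 245.40647085771045
[[ 0.017  -0.9871  0.1592  0.3722]
 [-0.9998 -0.0148  0.0145  0.041 ]
 [-0.0119 -0.1594 -0.9871  1.2836]
 [ 0.      0.      0.      1.    ]]
0.1 [0.1477 0.6068 0.2526] [-0.3742 -3.119   0.0022]
[[ 0.0002 -0.953  -0.3028  0.0781]
 [ 1.      0.0003 -0.0004 -0.0001]
 [ 0.0005 -0.3028  0.953  -0.1213]
 [ 0.      0.      0.      1.    ]] 351.18280390487485
```

View pics/top0.png

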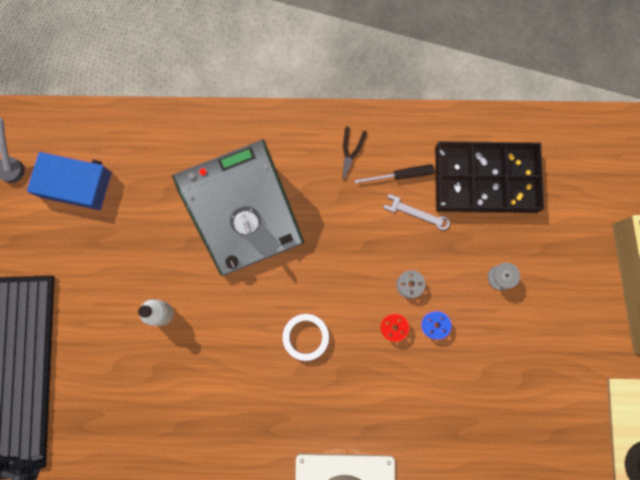

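View pics/side0.png

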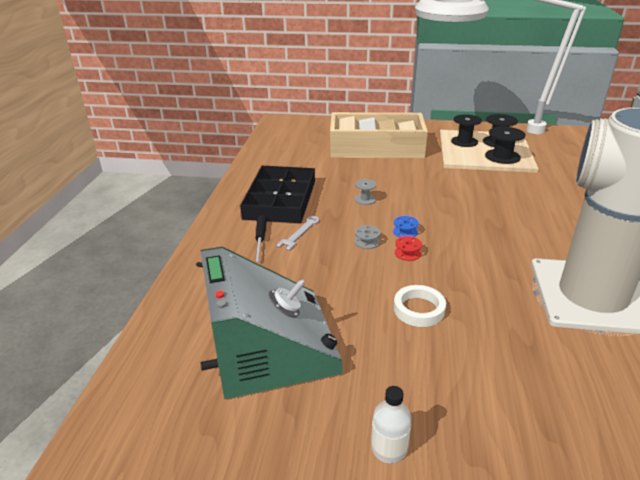

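The top view shows the grey holed reel at (411,285), with red and blue copies below it. The tall reel is at (505,276) and the winder's plate and spindle at about (246,222). The side view agrees: reel (367,236), spindle tip about (300,284). I'll enlarge both for winder measurements.

```bash
python3 - <<'E'
import cv2,numpy as np
t=cv2.imread("pics/top0.png");s=cv2.imread("pics/side0.png")
a=cv2.resize(t[130:290,165:310],None,fx=3.6,fy=3.6,interpolation=cv2.INTER_CUBIC)
b=cv2.resize(s[240:400,190:350],None,fx=3.6,fy=3.6,interpolation=cv2.INTER_CUBIC)
m=np.zeros((600,800,3),np.uint8)
# two panels at 2.7x
a=cv2.resize(t[130:290,165:310],(392,432),interpolation=cv2.INTER_CUBIC)
b=cv2.resize(s[240:400,190:346],(400,410),interpolation=cv2.INTER_CUBIC)
m[:432,:392]=a; m[:410,400:]=b
c=cv2.resize(t[265:310,385:440],(200,164),interpolation=cv2.INTER_CUBIC); m[434:598,:200]=c
d=cv2.resize(s[215:255,340:395],(220,160),interpolation=cv2.INTER_CUBIC); m[434:594,400:620]=d
cv2.imwrite("pics/crop1.png",m)
E
```

```text
(no output)
```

View pics/crop1.png

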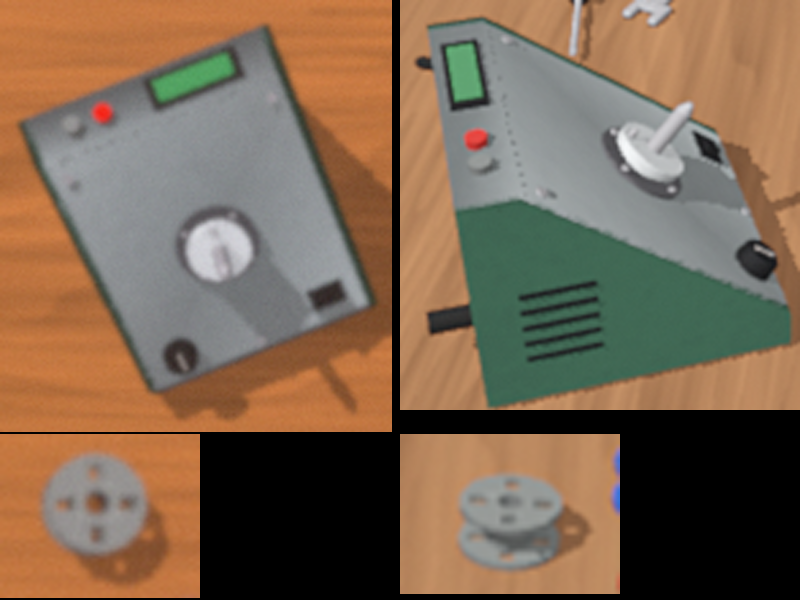

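Crop: reel top-flange centre ≈ (411.1,283.9) in the top view, with its holes along the image axes. In the side view the spindle tip is ≈ (301.5,282) and the plate centre ≈ (287,298.5). The winder's back-top corners in the top view are ≈ (173,176) and (264,140).

```bash
cat > h.py <<'E'
import numpy as np
from scipy.spatial.transform import Rotation as R
np.set_printoptions(precision=4,suppress=True)
def ray(c,p,T):
    d=np.array([(p[0]-c["cx"])/c["fx"],(p[1]-c["cy"])/c["fy"],1.]); return T[:3,3],T[:3,:3]@d
def atz(c,p,z,T):
    o,d=ray(c,p,T); return o+d*(z-o[2])/d[2]
def tri(rays):
    A=0;b=0
    for o,d in rays:
        d=d/np.linalg.norm(d);P=np.eye(3)-np.outer(d,d);A=A+P;b=b+P@o
    x=np.linalg.solve(A,b)
    return x,[np.linalg.norm(np.cross(x-o,d/np.linalg.norm(d))) for o,d in rays]
def proj(c,X,T):
    q=np.linalg.inv(T)@np.append(X,1);return np.array([c["fx"]*q[0]/q[2]+c["cx"],c["fy"]*q[1]/q[2]+c["cy"]])
E
python3 - <<'E'
from h import *
t=np.load("top0.npz");s=np.load("side0.npz");Tt=t["cam_to_world"];Ts=s["cam_to_world"]
ft=lambda u,v:(165+u/2.7034,130+v/2.7); fs=lambda u,v:(190+(u-400)/2.564,240+v/2.5625)
print("reel",atz(t,(411.1,283.9),.03,Tt), atz(s,(340+(511-400)/4,215+(502-434)/4),.03,Ts))
print("tape",atz(t,(306,337),.025,Tt),"tall",atz(t,(506,275),.05,Tt),"bottle",atz(t,(150,312),.13,Tt))
L=atz(t,ft(22,124),.178,Tt);Rr=atz(t,ft(267,27),.178,Tt);d=L-Rr
print("back",L,Rr,np.linalg.norm(d),np.degrees(np.arctan2(-d[0],d[1])))
a=atz(s,fs(790,342),0,Ts);b=atz(s,fs(490,405),0,Ts);d=b-a
print("leftbottom",a,b,np.linalg.norm(d),np.degrees(np.arctan2(d[1],d[0])))
print("tip",tri([ray(t,ft(222,272),Tt),ray(s,fs(687,108),Ts)]))
print("plate",tri([ray(t,ft(218,248),Tt),ray(s,fs(650,150),Ts)]))
E
```

```text
reel [ 0.4885 -0.1462  0.03  ] [ 0.4888 -0.1433  0.03  ]
tape [0.3649 0.0912 0.025 ] tall [ 0.51   -0.3561  0.05  ] bottle [0.4116 0.4149 0.13  ]
back [0.6927 0.3697 0.178 ] [0.7735 0.1829 0.178 ] 0.20353425191599508 23.380160380977188
leftbottom [0.5033 0.2862 0.    ] [ 0.696   0.3674 -0.    ] 0.20915824265333982 22.842914977121286
tip (array([0.5844, 0.2155, 0.145 ]), [np.float64(0.00038361311618748166), np.float64(0.00038361311618743607)])
plate (array([0.6102, 0.2246, 0.1121]), [np.float64(0.00035076101322469933), np.float64(0.0003507610132247118)])
```

Plate to tip measures 43 mm at 39.7° off vertical, yaw ≈ 23°, which agrees with the description. Next I'll look along the spindle with the wrist camera from two poses, and check IK for turned poses.

```bash
cat >> h.py <<'E'
YAW=np.radians(23.1);S,C=np.sin(np.radians(40)),np.cos(np.radians(40))
fr=np.array([-np.cos(YAW),-np.sin(YAW),0])
A=S*fr+C*np.array([0,0,1.])            # spindle axis up
Y=np.array([-np.sin(YAW),np.cos(YAW),0])
FOOT=np.array([.6102,.2246,.1121])
def ori(th=0):                          # tool along -A, turned th about tool z
    z=-A; M=np.column_stack([np.cross(Y,z),Y,z]); return (R.from_matrix(M)*R.from_rotvec([0,0,th])).as_rotvec()
def snap(m,name):
    import cv2
    p,o=np.array(m.get_position()),np.array(m.get_ee_rot()); c=m.camera("wrist")
    T=np.eye(4);T[:3,:3]=R.from_rotvec(o).as_matrix();T[:3,3]=p;T=T@c["mount"]
    cv2.imwrite(f"pics/{name}.png",c["image"][:,:,::-1]); np.savez(f"{name}.npz",T=T,**{k:c[k] for k in("fx","fy","cx","cy","image")}); return c
E
python3 - <<'E'
from h import *; from rig import manip as m
for th in (-1.2,-.8,0,.8,1.2,1.57):
    q=m.solve_ik(FOOT+A*.02,ori(th)); print(th,None if q is None else np.array(q))
m.move_to(FOOT+A*.23,ori(0)); m.servo_line(FOOT+A*.13)
snap(m,"w1")
m.servo_line(FOOT+A*.15+Y*.04); snap(m,"w2")
print(m.get_time(),m.get_contact_force(),m.get_joint_positions())
E
python3 - <<'E'
import cv2,numpy as np
a=cv2.imread("pics/w1.png");b=cv2.imread("pics/w2.png")
cv2.imwrite("pics/w12.png",np.hstack([a[:,120:520],b[:,120:520]]))
E
```

```text
-1.2 [0.3056 0.5252 2.0916 2.7881 0.182  0.644 ]
-0.8 [0.3056 0.5252 2.0916 2.7881 0.182  1.044 ]
0 [0.3056 0.5252 2.0916 2.7881 0.182  1.844 ]
0.8 None
1.2 None
1.57 NoneTraceback (most recent call last):
  File "<stdin>", line 4, in <module>
rig.IKError: the arm cannot follow that straight line within its joint ranges
[ WARN:0@0.008] global loadsave.cpp:275 findDecoder imread_('pics/w1.png'): can't open/read file: check file path/integrity
[ WARN:0@0.008] global loadsave.cpp:275 findDecoder imread_('pics/w2.png'): can't open/read file: check file path/integrity
Traceback (most recent call last):
TypeError: 'NoneType' object is not subscriptable
```

```bash
python3 - <<'E'
from h import *; from rig import manip as m
print(m.get_time(),m.get_position(),np.array(m.get_joint_positions()))
for th in (0,-.8,2.4):
  for d in (.0,.01,.02,.03,.045,.06,.075,.09,.11,.13,.16,.19,.23):
    q=m.solve_ik(FOOT+A*d,ori(th)); print(th,d,None if q is None else np.array(q))
E
```

```text
2.1333 [0.4744 0.167  0.2885] [ 0.2656  0.0088  2.2672  0.4797  0.1934 -2.1486]
0 0.0 [0.3082 0.5677 2.0656 2.8254 0.1973 1.8084]
0 0.01 [0.3069 0.5466 2.0788 2.8081 0.1899 1.8249]
0 0.02 [0.3056 0.5252 2.0916 2.7881 0.182  1.844 ]
0 0.03 [0.3042 0.5035 2.104  2.7649 0.1736 1.8664]
0 0.045 [0.302  0.4703 2.1221 2.7223 0.1601 1.9077]
0 0.06 [0.2998 0.4366 2.1393 2.667  0.1457 1.9617]
0 0.075 [0.2974 0.4021 2.1558 2.5934 0.1306 2.034 ]
0 0.09 [0.295  0.3669 2.1713 2.4925 0.1151 2.1336]
0 0.11 None
0 0.13 None
0 0.16 None
0 0.19 [ 0.2751  0.1156  2.25    0.7888  0.116  -2.4546]
0 0.23 [ 0.2649  0.0086  2.2679  0.4798  0.1931 -2.1491]
-0.8 0.0 [0.3082 0.5677 2.0656 2.8254 0.1973 1.0084]
-0.8 0.01 [0.3069 0.5466 2.0788 2.8081 0.1899 1.0249]
-0.8 0.02 [0.3056 0.5252 2.0916 2.7881 0.182  1.044 ]
-0.8 0.03 [0.3042 0.5035 2.104  2.7649 0.1736 1.0664]
-0.8 0.045 [0.302  0.4703 2.1221 2.7223 0.1601 1.1077]
-0.8 0.06 [0.2998 0.4366 2.1393 2.667  0.1457 1.1617]
-0.8 0.075 [0.2974 0.4021 2.1558 2.5934 0.1306 1.234 ]
-0.8 0.09 [0.295  0.3669 2.1713 2.4925 0.1151 1.3336]
-0.8 0.11 None
-0.8 0.13 None
-0.8 0.16 None
-0.8 0.19 None
-0.8 0.23 None
2.4 0.0 [ 0.3082  0.5677  2.0656  2.8254  0.1973 -2.0748]
2.4 0.01 [ 0.3069  0.5466  2.0788  2.8081  0.1899 -2.0583]
2.4 0.02 [ 0.3056  0.5252  2.0916  2.7881  0.182  -2.0392]
2.4 0.03 [ 0.3042  0.5035  2.104   2.7649  0.1736 -2.0168]
2.4 0.045 [ 0.302   0.4703  2.1221  2.7223  0.1601 -1.9755]
2.4 0.06 [ 0.2998  0.4366  2.1393  2.667   0.1457 -1.9215]
2.4 0.075 [ 0.2974  0.4021  2.1558  2.5934  0.1306 -1.8491]
2.4 0.09 [ 0.295   0.3669  2.1713  2.4925  0.1151 -1.7495]
2.4 0.11 None
2.4 0.13 None
2.4 0.16 None
2.4 0.19 [ 0.2751  0.1156  2.25    0.7888  0.116  -0.0546]
2.4 0.23 [0.2649 0.0086 2.2679 0.4798 0.1931 0.2509]
```

Near the spindle the wrist passes close to its singularity, but from d = 0.09 m down the line is solvable on the flipped branch. That gives a start clear of the spindle tip. I'll look from less tilted poses.

```bash
cat >> h.py <<'E'
def oriT(tilt,th=0,yaw=YAW):   # tool tilted 'tilt' rad forward, turned th
    z=np.array([np.sin(tilt)*np.cos(yaw),np.sin(tilt)*np.sin(yaw),-np.cos(tilt)]);y=np.array([-np.sin(yaw),np.cos(yaw),0])
    return (R.from_matrix(np.column_stack([np.cross(y,z),y,z]))*R.from_rotvec([0,0,th])).as_rotvec()
E
python3 - <<'E'
from h import *; from rig import manip as m
snap(m,"w1")
M=FOOT+A*.022
for i,(tilt,th,d) in enumerate([(.35,0,.12),(.35,1.2,.12),(.35,-1.2,.12)]):
    o=oriT(tilt,th); z=R.from_rotvec(o).as_matrix()[:,2]
    try: 
        m.move_to(M-z*d,o); snap(m,f"w{i+2}"); print(i,m.get_position())
    except m.IKError as e: print(i,e)
print(m.get_time(),m.get_contact_force(),np.array(m.get_joint_positions()))
import cv2,os
fs=[f"pics/w{i}.png" for i in (1,2,3,4) if os.path.exists(f"pics/w{i}.png")]
ims=[cv2.imread(f)[90:390,120:520] for f in fs]+[np.zeros((300,400,3),np.uint8)]*4
cv2.imwrite("pics/w1234.png",np.vstack([np.hstack(ims[:2]),np.hstack(ims[2:4])]))
E
```

```text
0 [0.5585 0.2033 0.2406]
1 [0.5589 0.2027 0.242 ]
2 the arm cannot take that pose within its joint ranges
3.9 [-0.0709 -0.4112 -0.1625] [ 0.3135  0.2776  1.9279  0.0555  0.5877 -0.5022]
```

View pics/w1234.png

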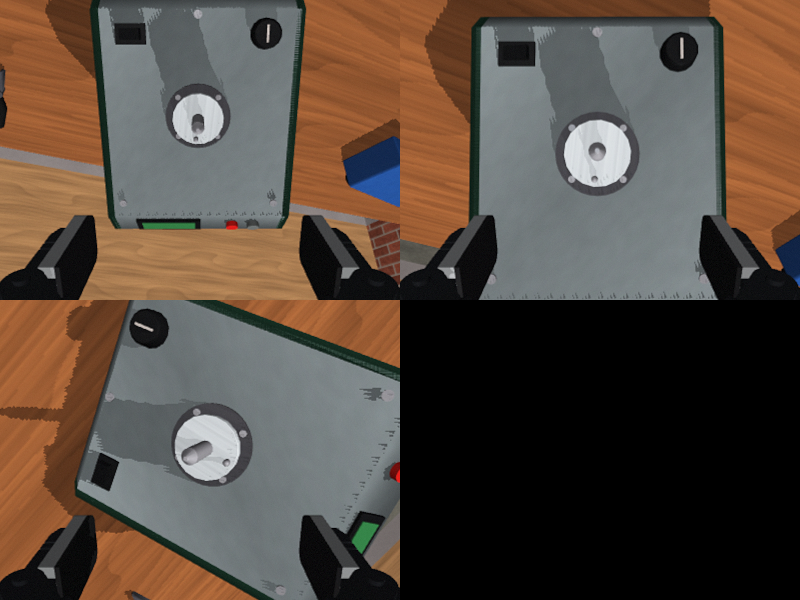

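The plate, spindle and driver pin are clearly seen from three wrist views. The pin is at full-frame px w1 ≈ (316,228), w2 ≈ (314,269), w3 ≈ (346,252), up-slope of the spindle. I'll fit the plate's rim over these views.

```bash
cat > fit.py <<'E'
from h import *; import cv2
from scipy.optimize import least_squares
cs=[np.load(f"w{i}.npz") for i in(1,2,3)]; bx=[(318,207),(317,243),(327,236)]
H=[]
for c,(u,v) in zip(cs,bx):
    g=cv2.cvtColor(c["image"],cv2.COLOR_RGB2GRAY); w=(g>165).astype(np.uint8); k=np.zeros_like(w); cv2.circle(k,(u,v),46,1,-1)
    n,l,s,_=cv2.connectedComponentsWithStats(w*k); j=1+np.argmax(s[1:,4])
    h=cv2.convexHull(np.argwhere(l==j)[:,::-1].astype(np.int32))[:,0]; H.append(h.astype(float)); print(s[j],len(h))
def ax(y,t): return np.array([-np.sin(t)*np.cos(y),-np.sin(t)*np.sin(y),np.cos(t)])
def res(p):
    F=p[:3];a=ax(p[3],p[4]);r=[]
    for c,h in zip(cs,H):
        for q in h:
            o,d=ray(c,q,c["T"]);X=o+d*((F-o)@a)/(d@a); r.append((np.linalg.norm(X-F)-.026)*1000)
    r+= [(p[3]-YAW)/.02,(p[4]-np.radians(40))/.01]
    return np.array(r)
s=least_squares(res,np.r_[FOOT,YAW,np.radians(40)],loss="soft_l1"); p=s.x
print("F",p[:3],np.degrees(p[3:]),"rms",np.sqrt(np.mean(s.fun**2)))
F=p[:3];a=ax(p[3],p[4]);y=np.array([-np.sin(p[3]),np.cos(p[3]),0]);x=np.cross(y,a)
for c,q in zip(cs,[(316,228),(314,269),(346,252)]):
    o,d=ray(c,q,c["T"]);P=F+a*.006;X=o+d*((P-o)@a)/(d@a)-F; print("pin x,y mm",X@x*1e3,X@y*1e3)
out=[]
for c,(u,v) in zip(cs,bx):
    im=cv2.resize(c["image"][v-45:v+45,u-45:u+45,::-1],(400,400),interpolation=cv2.INTER_CUBIC);f=400/90
    tp=lambda X:tuple(int(z) for z in (proj(c,X,c["T"])-[u-45,v-45]+.5)*f)
    for k in np.linspace(0,2*np.pi,60): cv2.circle(im,tp(F+.026*(x*np.cos(k)+y*np.sin(k))),1,(0,0,255),-1)
    for k in np.linspace(0,2*np.pi,30):
        e=x*np.cos(k)+y*np.sin(k); cv2.circle(im,tp(F+a*.036+.006*e),1,(0,200,0),-1); cv2.circle(im,tp(F+a*.044+.0025*e),1,(255,0,0),-1)
    out.append(im)
out.append(np.zeros((400,400,3),np.uint8))
cv2.imwrite("pics/fit.png",cv2.resize(np.vstack([np.hstack(out[:2]),np.hstack(out[2:])]),(600,600)))
E
python3 fit.py
```

```text
[ 293  184   50   50 1722] 25
[ 284  210   67   67 3249] 35
[ 295  205   65   66 2841] 32
F [0.6082 0.224  0.1136] [23.2276 39.6977] rms 0.4865565058861151
pin x,y mm 18.485110119793802 -1.3530821918080875
pin x,y mm 19.541540214915614 -1.9786258241346601
pin x,y mm 19.70661195937902 -1.5105109202073008
```

View pics/fit.png

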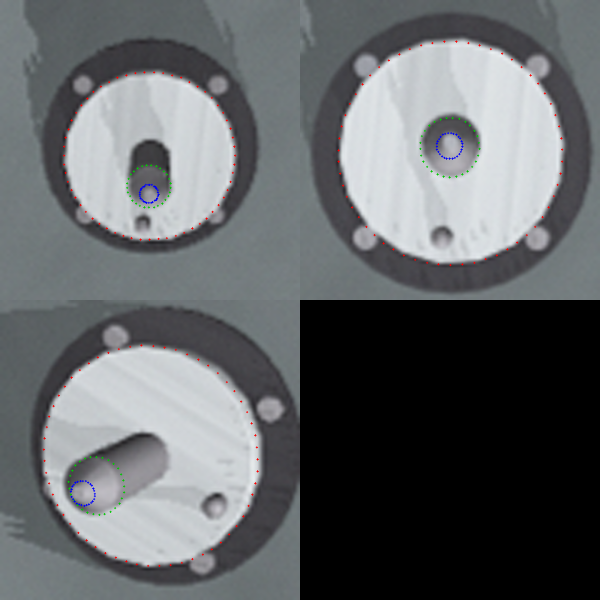

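The overlay matches the plate rim, spindle shoulder and tip to under 1 mm. The pin is at about -5° from the up-slope direction. Now a close look at the reel.

```bash
sed -i 's/^YAW=.*;S,C/YAW=np.radians(23.2);S,C/; s/^FOOT=.*/FOOT=np.array([.6082,.2240,.1136])/' h.py
cat >reel.py <<'E'
from h import *; from rig import manip as m; import cv2
m.move_to([.4886,-.145,.15],oriT(0,0,0)); snap(m,"w5"); print(m.get_time(),m.get_position(),m.get_contact_force(),np.array(m.get_joint_positions()))
E
python3 reel.py; cat >reel2.py <<'E'
from h import *; import cv2
c=np.load("w5.npz");im=c["image"];hsv=cv2.cvtColor(im,cv2.COLOR_RGB2HSV)
e=proj(c,np.array([.4886,-.145,.03]),c["T"]);print("expected",e)
w=((hsv[...,1]<60)&(hsv[...,2]>60)).astype(np.uint8)
k=np.zeros_like(w);cv2.circle(k,tuple(int(x) for x in e),60,1,-1);w*=k
# rectify top flange plane: 0.2 mm per px, u=+x world, v=+y world
g=np.arange(-45,45,.2)*1e-3
P=np.array([[proj(c,np.array([.4886+a,-.145+b,.03]),c["T"]) for a in g] for b in g]).astype(np.float32)
r=cv2.remap(im[:,:,::-1].copy(),P[...,0],P[...,1],cv2.INTER_CUBIC)
out=np.zeros((450,800,3),np.uint8);out[:,:450]=r
q=cv2.resize(im[120:360,160:480,::-1],(350,262));out[:262,450:]=q
cv2.imwrite("pics/reel.png",out)
E
python3 reel2.py
```

```text
5.325 [ 0.489  -0.1444  0.1502] [-0.5394 -1.5871 -0.8782] [-0.3106  0.4097  1.9536  0.0002  0.7777 -1.882 ]
expected [317.3762 242.615 ]
```

View pics/reel.png

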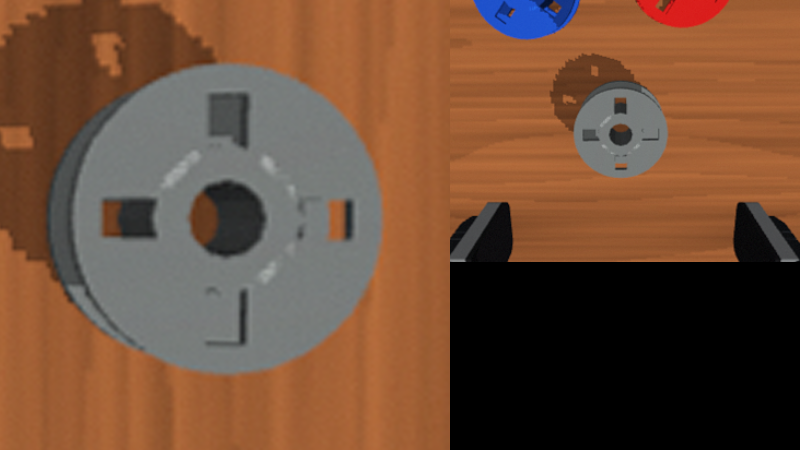

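Rectified view: the flange is 62 mm across (as specified) with its centre at px (228.5,219), so the reel is at (0.4893, -0.1462). Its holes are within about 0.7° of world x and y. Grasp it, lift, and check.

```bash
python3 - <<'E'
from h import *; from rig import manip as m
o=oriT(0,0,0); r=[.4893,-.1462]
m.command_gripper(.085,40)
m.servo_line(r+[.06],o); f0=np.array(m.get_contact_force())
m.servo_line(r+[.026],rate=.06); print("low",m.get_position(),np.array(m.get_contact_force())-f0)
m.command_gripper(.05,40); print("w",m.get_width(),m.get_grip_force(),np.array(m.get_contact_force())-f0)
m.servo_line(r+[.15],rate=.12); m.hold(.2); print("w",m.get_width(),m.get_grip_force(),np.array(m.get_contact_force())-f0,m.get_position(),m.get_ee_rot(),m.get_time())
snap(m,"w6")
s=m.camera("side")["image"]; import cv2
j=np.hstack([cv2.imread("pics/w6.png")[130:430,120:520],cv2.resize(s[120:270,300:500,::-1],(400,300))]); cv2.imwrite("pics/held.png",j)
E
```

```text
low [ 0.4892 -0.1462  0.0258] [-0.2222  1.1168 -0.5981]
w 0.0598599986786363 41.520794704556465 [-1.1473  0.3546  6.666 ]
w 0.059514047394111314 43.155489563941956 [-0.9546  1.124  -1.0987] [ 0.4889 -0.1461  0.1493] [ 0.     -3.1403 -0.0007] 8.7667
```

View pics/held.png

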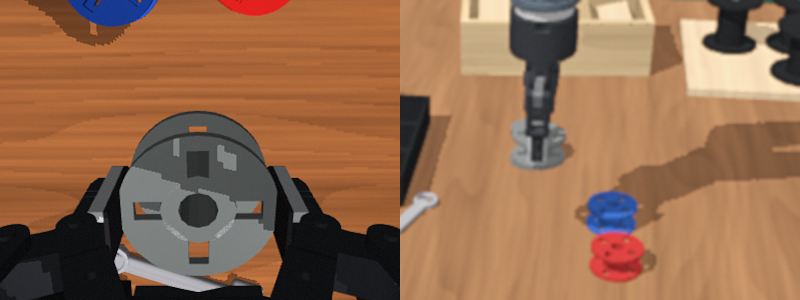

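The reel is held level, with the pads on both flanges: top-flange bore at full-frame px ≈ (318,340), rim left/right ≈ 240/396, bottom ≈ 406. I'll check numerically where it sits in the tool, then carry it to the pre-insertion pose.

```bash
python3 - <<'E'
from h import *; from rig import manip as m
c=np.load("w6.npz");T=c["T"]; Rm=R.from_rotvec(m.get_ee_rot()).as_matrix();p=np.array(m.get_position())
for dz in(-.0065,-.0045,-.0025):
    k=np.linspace(0,2*np.pi,90);q=np.array([proj(c,p+Rm@np.array([.031*np.cos(a),.031*np.sin(a),dz]),T) for a in k])
    print(dz,"bore",proj(c,p+Rm@np.array([0,0,dz]),T),"L",q[:,0].min(),"R",q[:,0].max(),"B",q[:,1].max())
th=np.radians(5.5-90)
q=[m.solve_ik(FOOT+A*d,ori(th)) for d in(.09,.086,.07,.05,.03,.026)]
for x in q: print(np.array(x) if x is not None else None)
E
```

```text
-0.0065 bore [317.582  346.6427] L 235.50705823168732 R 399.6689995580864 B 412.5801882099994
-0.0045 bore [317.5878 343.5775] L 236.68022680586665 R 398.50704697234903 B 408.8424321412778
-0.0025 bore [317.5934 340.5978] L 237.82049049185113 R 397.37768964336294 B 405.2022076852454
[0.294  0.3614 2.1749 2.4697 0.1146 0.6796]
[0.2947 0.3709 2.1709 2.5013 0.1187 0.6483]
[0.2973 0.4083 2.1542 2.6035 0.1351 0.5475]
[0.3005 0.454  2.1319 2.6924 0.1549 0.4604]
[0.3035 0.4985 2.1082 2.7543 0.1732 0.4002]
[0.304  0.5072 2.1032 2.7645 0.1767 0.3904]
```

```bash
python3 - <<'E'
from h import *; from rig import manip as m
th=np.radians(5.5-90); qt=np.array(m.solve_ik(FOOT+A*.088,ori(th)))
p=np.array(m.get_position()); m.servo_line([p[0],p[1],.26],rate=.25)
q0=np.array(m.get_joint_positions())
m.set_joints([.1,.1,2.2,0,.2,q0[5]])
print(m.get_position())
m.set_joints([.28,.1,2.2,qt[3],.14,qt[5]]); print(m.get_position(),m.get_time())
m.set_joints(qt); m.hold(.3)
print("at",m.get_position(),"want",FOOT+A*.088,"t",m.get_time(),"F",m.get_contact_force(),"M",m.get_torque(),"w",m.get_width())
snap(m,"w7"); t=m.camera("side")["image"]
import cv2
cv2.imwrite("pics/pre.png",np.hstack([cv2.imread("pics/w7.png")[130:430,120:520],cv2.resize(t[200:350,200:400,::-1],(400,300),interpolation=cv2.INTER_CUBIC)]))
E
```

```text
[0.5291 0.0648 0.2672]
[0.56   0.1978 0.3307] 12.5
at [0.5566 0.2018 0.1825] want [0.5562 0.2017 0.181 ] t 13.45 F [-0.7763 -0.8652 -0.5872] M [-0.1669  0.3778  0.0242] w 0.059729978167979716
```

View pics/pre.png

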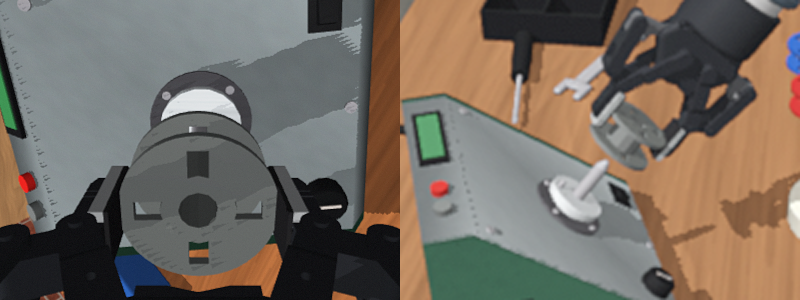

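The reel sits in line with the spindle, about 15–20 mm above the tip. The arm stands about 1.3 mm off its target laterally, so I'll correct that while lowering in small steps, watching the force.

```bash
cat >> h.py <<'E'
X_=np.cross(Y,A)
def comp(v): return np.array([v@X_,v@Y,v@A])
E
cat > down.py <<'E'
from h import *; from rig import manip as m
th=np.radians(5.5-90);o=ori(th);f0=np.array(m.get_contact_force());corr=np.zeros(2)
for d in np.r_[np.arange(.086,.036,-.004)]:
    m.servo_line(FOOT+A*d+X_*corr[0]+Y*corr[1],o,rate=.03)
    e=comp(np.array(m.get_position())-FOOT);f=comp(np.array(m.get_contact_force())-f0)
    print(f"d {d*1e3:.0f} pos mm",e*1e3,"F",f,"t %.2f"%m.get_time())
    if f[2]>5 or np.linalg.norm(f[:2])>7: print("STOP");break
    if d>.066: corr-=.6*e[:2]
np.save("st.npy",np.r_[d,corr,f0])
a=R.from_rotvec(m.get_ee_rot())*R.from_rotvec(o).inv(); print("rot err mrad",a.as_rotvec()*1e3)
E
python3 down.py
```

```text
d 86 pos mm [ 0.0235 -0.0007 85.9305] F [ 0.7463  0.6563 -0.704 ] t 13.80
d 82 pos mm [-0.2159  0.0209 81.8323] F [ 1.2183  1.0972 -0.7134] t 14.08
d 78 pos mm [ 0.0492 -0.005  77.9375] F [ 0.584   1.0167 -0.388 ] t 14.37
d 74 pos mm [-0.0288  0.0269 73.9263] F [ 1.639   0.4456 -0.656 ] t 14.65
d 70 pos mm [ 0.0178 -0.0276 69.8942] F [ 0.3505 -0.0397 -0.1057] t 14.93
d 66 pos mm [ 0.0096  0.0018 65.8368] F [1.3371 0.5439 0.175 ] t 15.22
d 62 pos mm [-0.0117  0.0031 61.8049] F [ 0.9674 -0.0534  0.4725] t 15.50
d 58 pos mm [-0.0098 -0.0187 57.8187] F [ 0.719   1.1602 -0.5615] t 15.78
d 54 pos mm [-0.0258 -0.0071 53.8347] F [ 0.2851  1.1193 -1.1763] t 16.07
d 50 pos mm [ 0.0072  0.0051 49.8259] F [ 0.2984  0.3838 -0.1103] t 16.35
d 46 pos mm [-0.0133  0.0028 45.8043] F [ 0.9165  0.4729 -0.1499] t 16.63
d 42 pos mm [ 0.0297 -0.0015 41.8162] F [ 1.0148 -0.3079 -0.5349] t 16.92
d 38 pos mm [ 0.0245  0.0031 37.8247] F [ 0.6978  1.1881 -0.5233] t 17.20
rot err mrad [-0.0087  0.1918 -0.0315]
```

Threaded without contact force. Now I'll go down in 1 mm steps to the pin or home, turning the reel gently if it lands on the pin.

```bash
cat > home.py <<'E'
from h import *; from rig import manip as m
st=np.load("st.npy");d=st[0];corr=st[1:3];f0=st[3:6];th=np.radians(5.5-90)
P=lambda d:FOOT+A*d+X_*corr[0]+Y*corr[1]
def rd():
    v=[comp(np.array(m.get_contact_force())-f0)]
    for _ in range(3): m.hold(.02); v.append(comp(np.array(m.get_contact_force())-f0))
    return np.mean(v,0),comp(np.array(m.get_position())-FOOT)*1e3
while d>.022:
    d-=.001; m.servo_line(P(d),ori(th),rate=.02); f,e=rd()
    print(f"d {d*1e3:.1f}",e,"F",f,"t %.1f"%m.get_time())
    if f[2]>3.5 or np.linalg.norm(f[:2])>8: break
np.save("st.npy",np.r_[d,corr,f0])
E
python3 home.py
```

```text
d 37.0 [ 0.0895 -0.0072 36.999 ] F [ 0.8079  0.6816 -0.9996] t 17.5
d 36.0 [ 0.0841 -0.0269 35.9858] F [ 0.8177  0.5493 -0.6225] t 17.8
d 35.0 [ 0.0768 -0.0114 34.9689] F [ 0.6263  0.8221 -0.3026] t 18.1
d 34.0 [ 0.0368 -0.007  33.9732] F [ 0.3365  0.5674 -0.3322] t 18.4
d 33.0 [ 0.0569 -0.0254 32.9677] F [0.4409 0.2415 0.0052] t 18.7
d 32.0 [ 0.0311 -0.0059 31.9736] F [ 0.6312  0.5989 -0.5561] t 19.0
d 31.0 [ 0.0683 -0.0224 30.9739] F [ 0.3679  0.0953 -0.9087] t 19.3
d 30.0 [ 0.0632 -0.0089 29.9706] F [ 0.1764  0.4899 -0.7493] t 19.6
d 29.0 [ 0.0897 -0.0162 28.9695] F [ 0.702   0.6842 -0.6947] t 19.9
d 28.0 [ 0.0884 -0.0556 28.0438] F [ 0.785  -0.097   1.9246] t 20.2
d 27.0 [ 0.0564 -0.0409 27.8654] F [ 0.9706  0.1182 16.1021] t 20.5
```

Contact came at d ≈ 28 mm with no stop 7 mm earlier, so the pin seems to have gone straight into the hole. I'll ease off the push and confirm by turning gently: the pin should resist both ways within a few degrees.

```bash
python3 - <<'E'
from h import *; from rig import manip as m
st=np.load("st.npy");corr=st[1:3];f0=st[3:6];th=np.radians(5.5-90);d=.0281
P=FOOT+A*d+X_*corr[0]+Y*corr[1]
m.servo_line(P,ori(th),rate=.02); m.hold(.1); M0=comp(np.array(m.get_torque()))
print(comp(np.array(m.get_contact_force())-f0))
for sg in(1,-1):
    for k in range(1,8):
        m.servo_line(P,ori(th+sg*np.radians(k*1.2)),rate=.02); m.hold(.04)
        M=comp(np.array(m.get_torque()))-M0; f=comp(np.array(m.get_contact_force())-f0)
        print(sg*k*1.2,"Mz %.3f"%M[2],"F",f)
        if abs(M[2])>.12 or np.linalg.norm(f)>9: break
    m.servo_line(P,ori(th),rate=.02); m.hold(.05)
print(m.get_time())
E
```

```text
[2.2641 0.7595 3.2519]
1.2 Mz -0.079 F [ 1.5371 -0.2206  2.994 ]
2.4 Mz -0.068 F [0.7027 0.4714 2.0817]
3.5999999999999996 Mz -0.033 F [0.6969 0.6708 1.4314]
4.8 Mz -0.038 F [1.613  1.1704 0.373 ]
6.0 Mz -0.007 F [-0.0581  0.941   0.8635]
7.199999999999999 Mz -0.028 F [-0.8179  4.5579  1.2024]
8.4 Mz -0.005 F [0.1222 4.5604 2.3683]
-1.2 Mz 0.036 F [ 0.5199 -0.7748 -0.0586]
-2.4 Mz -0.052 F [ 0.0282 -0.0501  0.4107]
-3.5999999999999996 Mz -0.077 F [ 1.0392  0.071  -0.5695]
-4.8 Mz -0.116 F [ 1.0556 -1.7802  0.978 ]
-6.0 Mz -0.130 F [-0.108  -3.9688  3.3622]
25.0083
```

The side force rises both ways (+4.6 N at +7°, -4.0 N at -6°, along the tangent at the pin), so the pin is in the hole. Seat it lightly, release, back off along the axis and look.

```bash
python3 - <<'E'
from h import *; from rig import manip as m; import cv2
st=np.load("st.npy");corr=st[1:3];f0=st[3:6];th=np.radians(5.5-90)
P=lambda d:FOOT+A*d+X_*corr[0]+Y*corr[1]
m.servo_line(P(.0277),ori(th),rate=.02); m.hold(.1); print(comp(np.array(m.get_contact_force())-f0))
m.command_gripper(.085); print(m.get_width(),comp(np.array(m.get_contact_force())-f0))
m.servo_line(P(.088),rate=.06); m.hold(.2); snap(m,"w8"); s=m.camera("side"); t=m.camera("top")
print(m.get_time(),comp(np.array(m.get_contact_force())-f0))
# predicted home circles: underside/top of reel overlaid
X=FOOT
def ov(c,T,im,col=(0,0,255)):
    im=im[:,:,::-1].copy()
    for h in(0,.03):
        for k in np.linspace(0,2*np.pi,60):
            q=proj(c,X+A*h+.031*(X_*np.cos(k)+Y*np.sin(k)),T); cv2.circle(im,tuple(int(round(z)) for z in q),0,col,-1)
    return im
c=np.load("w8.npz");a=ov(c,c["T"],c["image"]);b=s["image"][:,:,::-1]
cv2.imwrite("pics/end.png",np.hstack([a[110:410,120:520],cv2.resize(b[240:360,230:390],(400,300),interpolation=cv2.INTER_CUBIC)]))
E
```

```text
[1.5106 1.3214 6.4273]
0.08498782263827646 [ 0.9048  1.4219 -0.1045]
27.2417 [0.8099 0.5302 0.1018]
```

View pics/end.png

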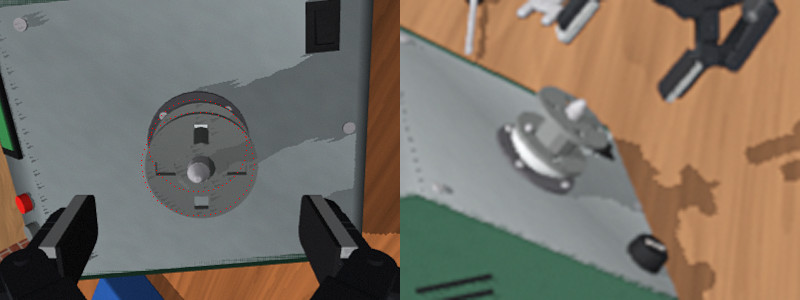

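The reel is on the spindle, flat against the white plate, with its rim within about 1–2 px of the predicted home outline (centre px ≈ (200,160) in the crop). The gripper is clear, so I'm handing in.

```bash
python3 -c "
from rig import manip as m
print(m.sign_off(), m.get_time())"
```

```text
the job is handed in; nothing more can be done
the job is handed in; nothing more can be done
```

The reel is on the winder with the driver pin in one of its holes, flat against the drive plate and released; pushes on the winder read about 16 N at most, and I handed the job in at about 27 s of the 72 s allowed (no verdict came back).

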